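Feed a slide carrier through the scanner's intake flap

TASK

Load the orange slide carrier into the scanner: with the fingertips, push it along its lane and through the hanging flap at the end, until it has dropped flat onto the lower floor of the bay behind, then draw the fingers back out so that the flap swings shut behind it. Only push the carrier, never pick it up, and leave the white carrier, the flap of its lane and the things standing around alone.

Things in the scene. Friction and masses are not known exactly. Their poses are not given: they have to be found in the camera images.
- intake: Fixed two-lane scanner intake. Origin: on the bench under the plane of the two shut flaps, midway between the lanes; x along the lanes into the machine (pushing direction, away from the robot), y to the left lane, z up. Lane centre lines at y = +40 (left) and -40 mm; level lane floor 30 mm above the bench from x = -200 to +6 mm. White housing x = 145 to 330 mm, 270 mm wide, 105 mm high.
- step (a point): Edge where the lane floors end, midway between the lanes (x = 6, y = 0, z = 30 mm in the intake's frame; axes as the intake's). Beyond it the bay floor lies 15 mm lower and runs to a back wall at x = 137 mm. A carrier pushed over it tips nose-down, its tail rising up to 15 mm, and drops flat once its tail is past the edge, a little beyond the flap plane.
- roof (a point): Centre of the clear roof's top (x = 70, y = 0, z = 102 mm in the intake's frame). The roof is 4 mm thick and covers ports and bay from x = -5 to 145 mm, on white walls. Fingers pointing straight down cannot pass under it and the hinge rod: tilt them to point forward and down, 20 to 40 degrees from vertical, to follow the carrier through.
- port_left (a point): Floor of the left lane (30 mm above the bench) on its centre line, in the plane of the shut flap (x = 0, y = 40 mm in the intake's frame; axes as the intake's). Lane and port are 72 mm wide between 8 mm thick guides that stand 12 mm above the lane floor, and from x = -5 mm on rise to the roof. The port is 59 mm high, from lane floor to hinge rod.
- port_right (a point): The same point of the right lane (x = 0, y = -40 mm in the intake's frame).
- flap_left (a joint): Blue flap of the left lane, 69 mm wide, 3 mm thick, 60 g, hanging by gravity from a 6 mm hinge rod across the top of the port, 62 mm above the lane floor; lower edge 7 mm above the lane floor. 0 = shut; grows as the lower edge swings inward (away from the robot), up to 1.45 rad; cannot swing outward. Falls shut by itself.
- flap_right (a joint): The same flap of the right lane; same values.
- orange_carrier: Orange slide carrier, a loose flat block 90 mm long (along the lane) x 66 mm wide x 18 mm high, a glass slide in its top; 60 to 130 g. Lies on the floor of either lane, before the flap, 3 mm play each side. Origin: centre of its underside; x along its length, into the machine; z up. Push on its end face nearest the robot, 45 mm behind the origin.
- white_carrier: White slide carrier, same size and make, waiting in the other lane. Leave it. Origin: centre of its underside.
- oil_bottle: Small amber bottle, 32 mm diameter, 75 mm high, standing loose to the left of the intake; origin: centre of its underside. Bystander.
- sample_jar: White jar, 44 mm diameter, 50 mm high, standing loose to the left of the intake; origin: centre of its underside. Bystander.
- slide_box: Blue slide box, 85 x 40 x 34 mm, standing loose to the right of the intake; origin: centre of its underside. Bystander.
There are look-alikes about, which are no part of the job. What is shaped like the orange_carrier but yellow is not meant.

How it is judged:
On the way, in this order (a step that is already met when the one before it is completed fails the run):
1. the orange carrier is nose through its port and holds the flap of its lane open (x of orange_carrier in the frame of intake between -0.035 and 0.04 m and ((y of orange_carrier in the frame of intake above 0 m and value of joint flap_left above 0.3 rad) or (y of orange_carrier in the frame of intake below 0 m and value of joint flap_right above 0.3 rad))), for 0.05 s.
2. the orange carrier has dropped flat onto the bay floor (x of orange_carrier in the frame of intake above 0.05 m and z of orange_carrier in the frame of intake below 0.021 m and angle between orange_carrier's own z axis and vertical below 0.08 rad), for 0.1 s.
At the end, for the whole second after the job is handed in: The orange carrier lies flat (within 0.08 rad) and at rest on the bay floor behind its flap (origin more than 50 mm past the flap plane and less than 21 mm above the intake's underside), and both flaps hang shut (within 0.06 rad) (all of step 2 and linear speed of orange_carrier below 0.01 m/s and value of joint each of flap_left, flap_right below 0.06 rad); the robot touches nothing.
It fails at once if the orange carrier is lifted (its underside centre more than 15 mm above the lane floor) (z of orange_carrier in the frame of intake above 0.045 m).
It fails at once if the white carrier is moved by more than 10 mm (distance of white_carrier from where it was at the start of the episode above 0.01 m).
It fails at once if the flap of the white carrier's lane is opened by more than 0.15 rad ((y of orange_carrier in the frame of intake above 0 m and value of joint flap_right above 0.15 rad) or (y of orange_carrier in the frame of intake below 0 m and value of joint flap_left above 0.15 rad)).
It fails at once if the oil bottle, sample jar or slide box is moved by more than 15 mm (distance of any of oil_bottle, sample_jar, slide_box from where it was at the start of the episode above 0.015 m).
It also fails if it takes over 35 s, if anything falls off the work surface, if the arm or the gripper's body presses on something with over 40 N, if the wrist force passes 120 N, or if a joint passes its speed limit or range.

ROBOT

A 7-joint arm with a two-finger parallel gripper is mounted at the origin on the work surface. World frame = base frame: x ahead of the robot, y to its left, z up, the work surface at z = 0. Lengths are in m, angles in rad, forces in N, time in s.
With the tool pointing down it reaches from about 0.425 to 0.875 m from the base axis. Payload 8.4 kg.
Tool frame: the origin (TCP) lies midway between the tips of the shut fingers; the grasp point (between the pads) lies 19 mm behind it; z points along the fingers, y is the direction in which the jaws open and shut (so a half turn about z gives the same grasp; the last joint's range is limited). The gripper opens to 85 mm and grips with 20 to 120 N. Pads are 22 mm wide; open, the fingers measure 114 mm over their backs; the gripper's body (76 mm by 85 mm) begins 54 mm behind the grasp point. The pads swing forward as they close: fully open they stand 13 mm farther back than shut.
Start: joints at [1.039, 0.333, 0.04, 1.465, -0.013, 1.343, -0.059], TCP at [0.273, -0.59, 0.231] pointing down, gripper open.
Joint ranges: [-2.58, 2.58], [-0.38, 2.09], [-1.3, 1.39], [0.25, 2.4], [-1.5, 4.64], [0.08, 2.09], [-2.65, 2.65]. Speed limits (rad/s): [2.22, 2.22, 2.79, 2.79, 3.14, 3.14, 3.14].

INTERFACE

Orientations are given as a unit quaternion [x, y, z, w].
In Python, from station import movep, movel, goto_joints, gripper_to, wait, ik, get_image, MotionError, sign_off, read_t, read_joint_pos, read_joint_vel, read_tau, read_tool_pos, read_tool_rot, read_ft_force, read_ft_torque, read_width gives the robot as it stands. The module is installed in compiled form; this text tells all that it offers. Calls block until the motion is done:
- movep(position, orientation): joint-space move of the TCP to a pose.
- movel(position, rotation=None, feed=0.15): straight line of the TCP; rotation=None keeps the orientation; feed is the mean speed in m/s.
- goto_joints(angles): joint-space move.
- gripper_to(opening, force=None): finger opening in m; force is the grip in N (None keeps the last); returns when the fingers have stopped.
- wait(seconds).
- ik(position, orientation): joint angles nearest the present ones, or None.
- get_image(name): name is "scene" or "side" or "wrist"; returns a dict with "color" (384x512x3 uint8, blue, green, red), "fov_y" (degrees; the focal length in pixels is half the picture's height over the tangent of half this angle, whatever the lens; pixels are square), "cx", "cy" (the principal point, pixels), "R" (3x3) and "t" (3): a world point X has camera coordinates R X + t. Camera axes: x right, y down, z forward; pixel columns grow to the right and rows downward; lengths in m; the calibration is good to about 2 mm. A picture is of the moment at which its call begins. There is no depth.
A pose or a line that the arm cannot do raises MotionError and nothing moves.
- sign_off(): hands the job in, once; it reports no verdict.
Readings, each from a call of its own:
- read_t(): time.
- read_joint_pos(): joint angles.
- read_joint_vel(): joint speeds.
- read_tau(): joint torques, N m.
- read_tool_pos(): TCP position.
- read_tool_rot(): TCP orientation.
- read_ft_force(): force on the tool from outside, world axes, zero at the start.
- read_ft_torque(): the same for the moment, N m.
- read_width(): finger opening in m.
Only numpy, scipy, OpenCV 4.12 (cv2) and the standard library are available. Lean on these libraries where they do the work, as an engineer would, in place of code of your own. Each camera call takes 0.05 s, during which the arm holds its last target. There are 200 camera calls.

## Working session

There is one attempt and no reset: what is moved stays moved. The work goes in short steps, each a Python script; the robot and the scene stay as the last script left them, time stands still between calls to the robot, and variables do not carry over. Pictures are saved under pics/ and viewed, about 8 in all and at most 12, crops included, and the job is handed in when it is done.

```bash
mkdir -p pics; cat > h.py <<'E'
import numpy as np, cv2
from station import *
def shot(n,f):
    im=get_image(n); cv2.imwrite('pics/'+f,im['color']); np.savez('pics/'+f+'.npz',**{k:np.array(v) for k,v in im.items()}); return im
def load(f): return dict(np.load('pics/'+f+'.npz'))
def proj(im,X):
    f=im['color'].shape[0]/2/np.tan(np.radians(im['fov_y'])/2)
    c=np.array(im['R'])@np.array(X,float)+np.array(im['t']); return f*c[:2]/c[2]+[float(im['cx']),float(im['cy'])]
def ray(im,uv,z):
    f=im['color'].shape[0]/2/np.tan(np.radians(im['fov_y'])/2); R=np.array(im['R']);t=np.array(im['t'])
    d=R.T@np.array([(uv[0]-im['cx'])/f,(uv[1]-im['cy'])/f,1]); o=-R.T@t
    return o+d*(z-o[2])/d[2]
E
python3 - <<'E'
from h import *
a=shot('scene','scene0.png');b=shot('side','side0.png')
cv2.imwrite('pics/both.png',cv2.resize(np.vstack([a['color'],b['color']]),(450,600)) )
print(read_t(),read_tool_pos(),read_tool_rot(),read_width())
for i in(a,b):print(-np.array(i['R']).T@i['t'],i['fov_y'])
E
```

```text
0.1 [ 0.27241897 -0.58969367  0.23049727] [ 9.76677117e-01  2.14712014e-01 -2.07043110e-04 -7.19600261e-04] 0.08572093304307403
[ 0.98122967 -0.62847526  0.78331697] 46.708453409616084
[0.05849881 0.48533276 0.86590482] 45.05867690005165
```

View pics/scene0.png

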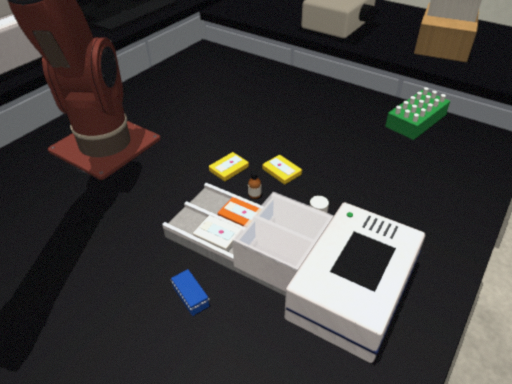

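View pics/side0.png

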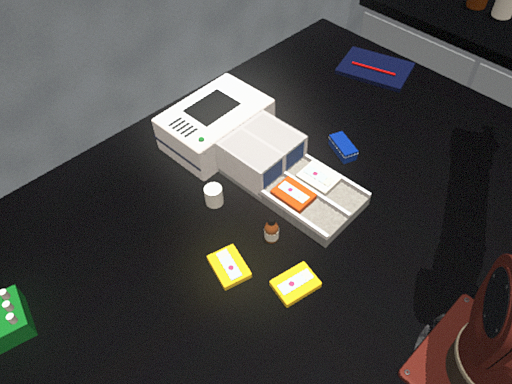

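The orange carrier is in the left lane: side view at about (294,193), scene view at (240,211). The other candidates are two yellow blocks, at side (229,266) and (296,284). They are the wrong colour and lie outside the lanes, so they are look-alikes. Next I'll enlarge to confirm this and pick corners.

```bash
python3 - <<'E'
from h import *
b=load('side0.png')['color'][100:250,205:385]
a=load('scene0.png')['color'][170:290,155:345]
cv2.imwrite('pics/cs.png',cv2.resize(b,None,fx=4,fy=4,interpolation=cv2.INTER_CUBIC))
cv2.imwrite('pics/ca.png',cv2.resize(a,None,fx=4,fy=4,interpolation=cv2.INTER_CUBIC))
E
```

```text
(no output)
```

View pics/cs.png

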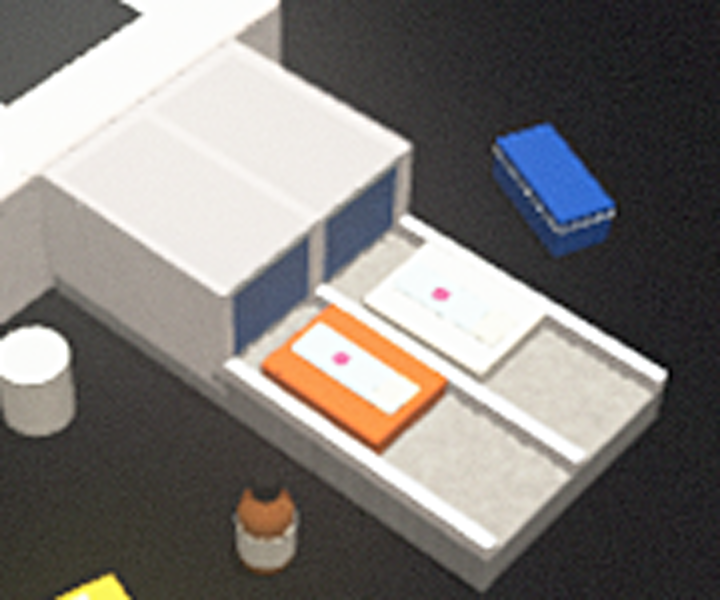

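View pics/ca.png

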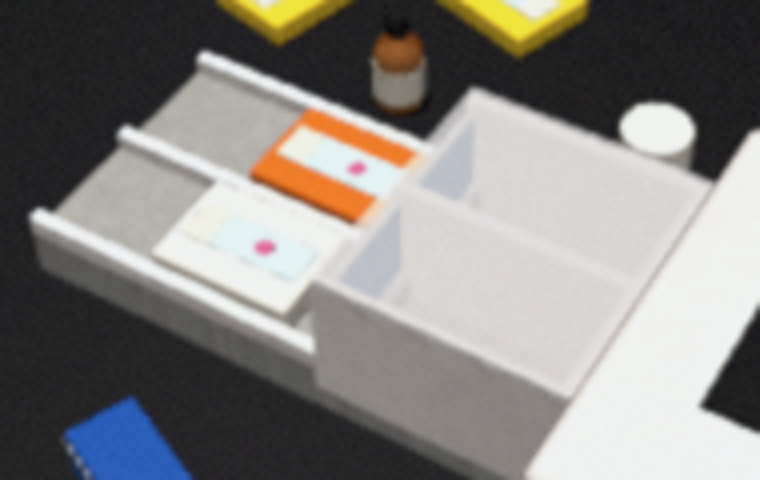

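Crops confirm it: the orange block with the slide lies in the left lane next to the bottle, its flap shut. The white carrier is in the right lane. I'll fit the intake pose from the guide ends and roof corners.

```bash
cat > fit.py <<'E'
from h import *
from scipy.optimize import least_squares
S=load('side0.png');A=load('scene0.png')
cs=lambda u,v:((u+.5)/4-.5+205,(v+.5)/4-.5+100)
ca=lambda u,v:((u+.5)/4-.5+155,(v+.5)/4-.5+170)
P=[(S,cs(228,294),(-5,84,102)),(S,cs(411,148),(-5,-84,102)),(S,cs(490,547),(-200,80,42)),(S,cs(578,460),(-200,0,42)),(S,cs(664,377),(-200,-80,42)),
(A,ca(475,92),(-5,84,102)),(A,ca(315,280),(-5,-84,102)),(A,ca(203,57),(-200,80,42)),(A,ca(124,132),(-200,0,42)),(A,ca(37,214),(-200,-80,42))]
def T(p,q):
    c,s=np.cos(p[2]),np.sin(p[2]); q=np.array(q)/1e3
    return np.array([p[0]+c*q[0]-s*q[1],p[1]+s*q[0]+c*q[1],q[2]])
W=[ray(i,uv,q[2]/1e3) for i,uv,q in P]
r=least_squares(lambda p:np.concatenate([(T(p,q)-w)[:2] for (i,uv,q),w in zip(P,W)]),[.6,-.1,-.7])
p=r.x
def inv(p,X): 
    c,s=np.cos(p[2]),np.sin(p[2]);d=np.array(X)[:2]-p[:2]; return np.array([c*d[0]+s*d[1],-s*d[0]+c*d[1]])*1e3
if __name__=='__main__':
    print(p,np.degrees(p[2]));print((r.fun.reshape(-1,2)*1e3).round(1))
    for uv in((442,382),(380,447),(330,306),(263,366)): print(inv(p,ray(S,cs(*uv),.048)).round(1))
    for uv in((252,172),(308,108),(358,218)): print(inv(p,ray(A,ca(*uv),.048)).round(1))
    for n,uv,h in(('bottle',cs(267,500),.07),('jar',cs(33,355),.05),('box',cs(553,180),.034)): print(n,inv(p,ray(S,uv,h)).round(1))
    np.save('p.npy',p)
E
python3 fit.py
```

```text
[ 0.59294703 -0.07717389  0.04888678] 2.801006115601657
[[ 2.7  2.1]
 [ 2.4 -4.2]
 [ 1.4 -2.7]
 [ 1.  -2.7]
 [ 1.3  0.2]
 [-2.   3.3]
 [-2.8 -0.4]
 [-1.3  2. ]
 [-1.4  1.6]
 [-1.2  1. ]]
[-111.5   13.7]
[-115.9   74.1]
[-24.5  12.4]
[-26.9  74.2]
[-109.     5.4]
[-111.7   67.6]
[-36.    6.2]
bottle [-105.2  156. ]
jar [ 77.3 159.9]
box [ -49.9 -177.1]
```

```bash
cat > mv.py <<'E'
from h import *
from fit import T
from scipy.spatial.transform import Rotation as Ro
p=np.load('p.npy'); TH=np.radians(28)
def quat(sgn):
    z=np.array([np.sin(TH),0,-np.cos(TH)]);y=np.array([0,sgn,0.]);x=np.cross(y,z)
    return (Ro.from_euler('z',p[2])*Ro.from_matrix(np.c_[x,y,z])).as_quat()
def pos(fx,z,y=40): # fx: front tip corner x (mm, intake), z: TCP height mm
    return T(p,(fx-11*np.cos(TH),y,z))
E
python3 - <<'E'
from mv import *
for s in(1,-1):
    for fx,z in((-150,120),(-150,38.2),(14,38.2)): print(s,ik(pos(fx,z),quat(s)))
E
```

```text
1 None
1 None
1 [ 0.57751756  0.2240874  -0.61122635  2.19360744  0.35769506  0.28969575
  1.31088937]
-1 None
-1 None
-1 [ 0.38533614  0.19731043 -0.40607231  2.20203532  0.19318383  0.27369467
 -1.68947144]
```

```bash
python3 - <<'E'
import mv
from mv import *
for th in(0,5,10,15,20,24,28):
    mv.TH=np.radians(th); o=[]
    for s in(1,-1):
        for z in(33+11*np.sin(mv.TH),90): 
            o.append(next((fx for fx in range(-170,20,5) if ik(pos(fx,z),quat(s)) is not None),None))
    print(th,o)
E
```

```text
0 [-170, -170, -170, -170]
5 [-170, -170, -170, -170]
10 [-170, -170, -170, -170]
15 [-165, -170, -165, -170]
20 [-130, -155, -135, -160]
24 [-105, -125, -105, -130]
28 [-80, -95, -80, -105]
```

```bash
cat >> mv.py <<'E'
def pose(fx,th,s,z=None,y=40):
    global TH
    TH=np.radians(th); return pos(fx,33+11*np.sin(TH) if z is None else z,y),quat(s)
E
python3 - <<'E'
from mv import *
j=read_joint_pos()
q={s:ik(*pose(-150,12,s,130)) for s in(1,-1)}
d={s:abs(np.array(q[s])-j).max() for s in q}; print(q,d)
s=min(d,key=d.get); open('s','w').write(str(s))
gripper_to(0.0)
movep(*pose(-150,12,s,130)); print(s,read_t(),read_tool_pos(),pose(-150,12,s,130)[0],read_width())
a=shot('wrist','w1.png');b=shot('side','s1.png')
cv2.imwrite('pics/v1.png',cv2.resize(np.hstack([a['color'],b['color'][60:380,100:430].copy() if 0 else b['color']]),(800,300)))
E
```

```text
{1: array([ 0.52336953, -0.16761708, -0.46180961,  2.22873085, -0.12816553,
        0.85827135,  1.75295737]), -1: array([ 0.61048276, -0.17010746, -0.53921212,  2.2254749 , -0.14736842,
        0.85879971, -1.36835536])} {1: np.float64(1.8114418903274885), -1: np.float64(1.3098708350677752)}
-1 2.9333 [ 0.43083358 -0.04561667  0.13030616] [ 0.43042477 -0.04507757  0.13      ] 0.00018437545546806446
```

View pics/v1.png

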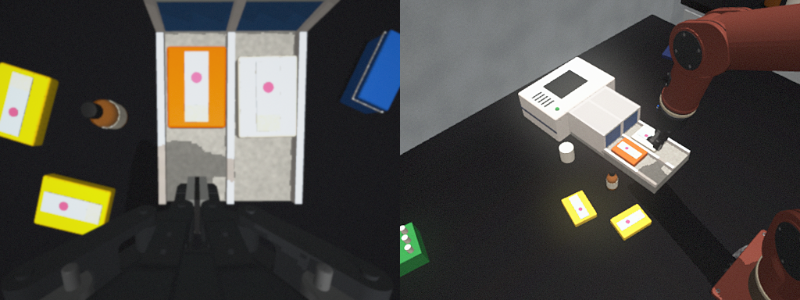

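The wrist view shows the fingers centred on the left lane behind the orange carrier, whose tail edge is near row 128 of the half-size picture. I'll refine its position from the orange mask, then descend and push.

```bash
python3 - <<'E'
from mv import *
from fit import inv
w=load('w1.png'); h=cv2.cvtColor(w['color'],cv2.COLOR_BGR2HSV)
m=cv2.inRange(h,(5,150,120),(17,255,255)); c=max(cv2.findContours(m,0,2)[0],key=cv2.contourArea)
box=cv2.boxPoints(cv2.minAreaRect(c))
W=[ray(w,u,.048) for u in box]
print([inv(p,x).round(1) for x in W])
f=lambda u,v,z:inv(p,ray(w,(u*1.28,v*1.28),z)).round(1)
print(f(161,200,.042),f(161,40,.042),f(231,200,.042),f(231,40,.042),f(301,200,.042),f(301,40,.042))
s=int(open('s').read())
movel(*pose(-140,12,s)); print(read_t(),read_tool_pos()-pose(-140,12,s)[0],read_ft_force())
movel(*pose(-97,12,s),feed=.05); print(read_t(),read_ft_force())
movel(*pose(-101,12,s),feed=.05)
movel(*pose(-100,23,s),feed=.02); print(read_t(),read_ft_force(),read_tool_pos()-pose(-100,23,s)[0])
b=shot('side','s2.png');a=shot('wrist','w2.png')
cv2.imwrite('pics/v2.png',np.hstack([cv2.resize(a['color'],(400,300)),cv2.resize(b['color'][115:265,205:405],(400,300))]))
E
```

```text
[array([-22.9,  73. ]), array([-22.9,   8.7]), array([-110.8,    7.9]), array([-110.7,   73.8])]
[-195.8   82.8] [-12.9  80.7] [-195.8    0.2] [-13.    2.1] [-195.8  -82.3] [-13.  -76.4]
3.8167 [ 4.07979339e-04 -1.34634316e-05  5.38883094e-04] [-0.00784281  0.18835167 -0.075726  ]
4.825 [-0.75128417 -0.72356327 -0.64036679]
5.4333 [ 0.45284608 -0.07780391 -0.1876188 ] [-0.00089772 -0.00046887 -0.00011723]
```

View pics/v2.png

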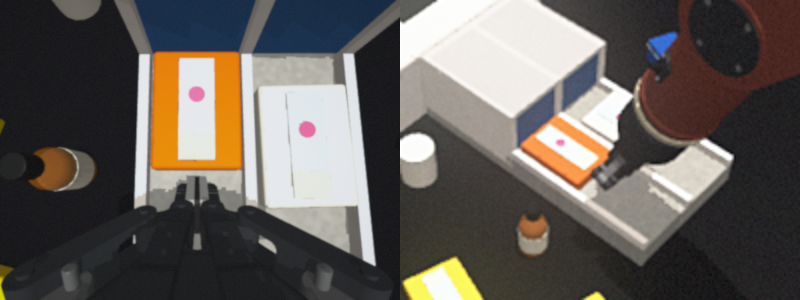

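The carrier has its nose at the flap, and the fingertips sit centred behind its tail (wrist half-size about (197,180)). Next I push through the flap while increasing the tilt.

```bash
python3 - <<'E'
from mv import *
s=int(open('s').read())
for fx,th in((-70,27),(-50,30),(-38,31)):
    movel(*pose(fx,th,s),feed=.04); print(fx,read_t(),read_ft_force().round(2) if hasattr(read_ft_force(),'round') else read_ft_force(),(read_tool_pos()-pose(fx,th,s)[0]).round(4))
b=shot('side','s3.png');a=shot('wrist','w3.png')
cv2.imwrite('pics/v3.png',np.hstack([cv2.resize(a['color'],(400,300)),cv2.resize(b['color'][115:265,205:405],(400,300))]))
E
```

```text
-70 6.4417 [-0.43  0.32  0.97] [0.     0.     0.0001]
-50 7.1 [ 0.33 -0.36  0.13] [ 0.0001  0.0001 -0.    ]
-38 7.55 [-0.82  0.7  -0.54] [-0.      0.0002 -0.    ]
```

View pics/v3.png

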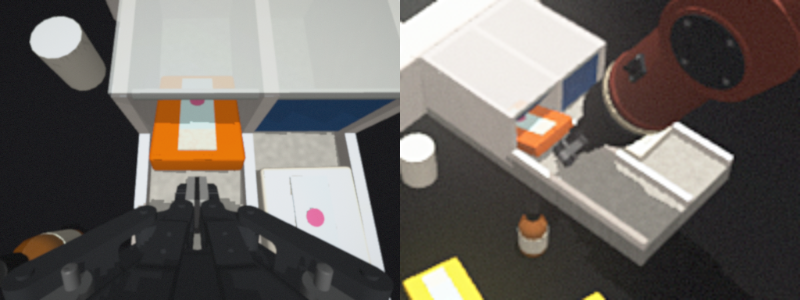

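The carrier's nose is through, the flap is open and the tail has just begun to rise at the wrist view's (197,165). I continue, raising the tip a few mm while the tail is up.

```bash
python3 - <<'E'
from mv import *
s=int(open('s').read())
for fx,th,dz in((-25,31,4),(-10,32,4)):
    z=33+11*np.sin(np.radians(th))+dz
    movel(*pose(fx,th,s,z),feed=.04); print(fx,read_t(),np.round(read_ft_force(),2),(read_tool_pos()-pose(fx,th,s,z)[0]).round(4))
b=shot('side','s4.png');a=shot('wrist','w4.png')
cv2.imwrite('pics/v4.png',np.hstack([cv2.resize(a['color'],(400,300)),cv2.resize(b['color'][115:265,205:405],(400,300))]))
E
```

```text
-25 8.1417 [-0.56  0.17 -0.07] [0.0002 0.0002 0.0001]
-10 8.6667 [-0.85 -0.11  0.76] [ 0.0001  0.0002 -0.0001]
```

View pics/v4.png

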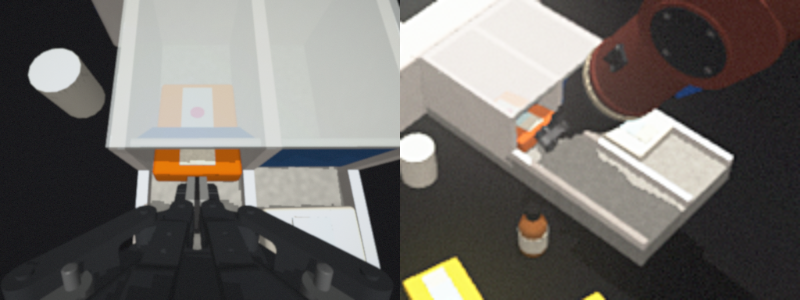

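```bash
python3 - <<'E'
from mv import *
s=int(open('s').read())
for fx,th,dz in((3,33,2),(12,34,0),(18,34,0)):
    z=33+11*np.sin(np.radians(th))+dz
    movel(*pose(fx,th,s,z),feed=.04); print(fx,read_t(),np.round(read_ft_force(),2),(read_tool_pos()-pose(fx,th,s,z)[0]).round(4))
b=shot('side','s5.png');a=shot('wrist','w5.png')
cv2.imwrite('pics/v5.png',np.hstack([cv2.resize(a['color'],(400,300)),cv2.resize(b['color'][115:265,205:405],(400,300))]))
E
```

```text
3 9.25 [-0.25 -0.19 -0.01] [-0.      0.0002 -0.0001]
12 9.6333 [-0.08 -0.47 -1.07] [-0.0002  0.0002 -0.0001]
18 9.9333 [-0.82  0.78 -0.62] [0.0004 0.     0.0002]
```

View pics/v5.png

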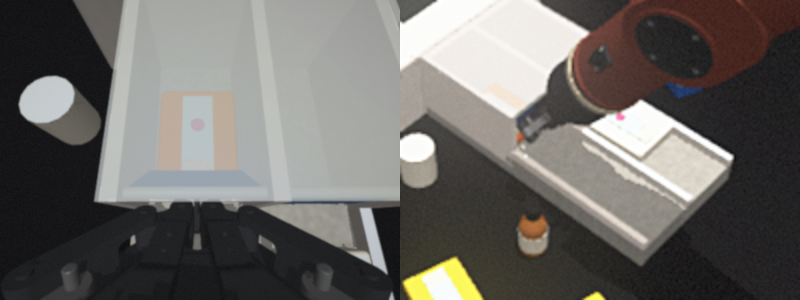

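```bash
python3 - <<'E'
from mv import *
from fit import inv
def dot(im,lo):
    h=cv2.cvtColor(im['color'],cv2.COLOR_BGR2HSV)
    m=cv2.inRange(h,(160,lo,90),(179,255,255)); c=[c for c in cv2.findContours(m,0,2)[0] if 15<cv2.contourArea(c)<900]
    return [cv2.minEnclosingCircle(k)[0] for k in c]
w=load('w1.png'); 
for d in dot(w,90): print('w1',d,inv(p,ray(w,d,.048)).round(1))
w=load('w5.png')
for d in dot(w,40): print('w5',d,inv(p,ray(w,d,.033)).round(1))
f=lambda u,v,z:inv(p,ray(w,(u*1.28,v*1.28),z)).round(1)
for z in(.018,.033,.045):print(z,f(161,92,z),f(234,92,z),f(158,169,z),f(237,169,z))
print(f(197,203,.102))
E
```

```text
w1 (80.91666412353516, 263.3125) [-200.6  194.6]
w1 (16.676469802856445, 142.80882263183594) [-93.1 246.4]
w1 (343.04412841796875, 111.26470947265625) [-66.1 -38.6]
w1 (251.1666717529297, 98.72222137451172) [-55.4  41.1]
0.018 [107.7  76.6] [107.7   4.4] [29.7 75. ] [29.7  6. ]
0.033 [97.6 73.6] [97.6  7.4] [26.1 72.2] [26.2  9. ]
0.045 [89.6 71.2] [89.6  9.9] [23.3 69.9] [23.3 11.3]
[-5.5 41. ]
```

Nose at x≈98, so the tail is at ≈7.6 mm, only just past the edge. The real tip is slimmer than I assumed. I push about 10 mm more, then withdraw along the same line.

```bash
python3 - <<'E'
from mv import *
s=int(open('s').read())
for fx,th in((22,36),(28,37)):
    movel(*pose(fx,th,s),feed=.04); print(fx,read_t(),np.round(read_ft_force(),2),(read_tool_pos()-pose(fx,th,s)[0]).round(4))
shot('wrist','w6.png')
movel(*pose(-20,35,s),feed=.06);print(read_t(),np.round(read_ft_force(),2))
movel(*pose(-75,27,s),feed=.08);print(read_t(),np.round(read_ft_force(),2))
movel(*pose(-95,18,s,90),feed=.1)
movel(*pose(-140,8,s,140),feed=.1);print(read_t());wait(.5)
b=shot('side','s7.png');a=shot('wrist','w7.png');c=shot('scene','c7.png')
cv2.imwrite('pics/v7.png',np.vstack([np.hstack([cv2.resize(a['color'],(400,300)),cv2.resize(b['color'][115:265,205:405],(400,300))]),
 np.hstack([cv2.resize(load('w6.png')['color'],(400,300)),cv2.resize(c['color'][160:310,150:350],(400,300))])]))
E
```

```text
Traceback (most recent call last):
station.MotionError: the arm cannot follow that straight line within its joint ranges
```

```bash
python3 - <<'E'
from mv import *
s=int(open('s').read()); print(read_joint_pos().round(3))
for fx in(22,25,28):
    for th in(32,33,34,35): 
        for dz in (0,4):
            q=ik(*pose(fx,th,s,33+11*np.sin(np.radians(th))+dz)); print(fx,th,dz,None if q is None else q.round(2))
E
```

```text
[ 0.375  0.183 -0.387  2.273  0.304  0.11  -1.799]
22 32 0 [ 0.4   0.2  -0.42  2.24  0.29  0.17 -1.78]
22 32 4 [ 0.42  0.19 -0.44  2.23  0.28  0.18 -1.77]
22 33 0 [ 0.39  0.19 -0.4   2.25  0.3   0.14 -1.79]
22 33 4 [ 0.41  0.19 -0.42  2.25  0.28  0.15 -1.78]
22 34 0 [ 0.37  0.19 -0.38  2.27  0.31  0.11 -1.81]
22 34 4 [ 0.39  0.18 -0.4   2.26  0.3   0.12 -1.79]
22 35 0 [ 0.37  0.19 -0.38  2.28  0.38  0.08 -1.87]
22 35 4 [ 0.37  0.18 -0.38  2.28  0.32  0.09 -1.82]
25 32 0 [ 0.39  0.2  -0.41  2.23  0.29  0.17 -1.78]
25 32 4 [ 0.41  0.2  -0.43  2.23  0.28  0.18 -1.77]
25 33 0 [ 0.38  0.2  -0.39  2.24  0.3   0.14 -1.79]
25 33 4 [ 0.4   0.19 -0.41  2.24  0.29  0.15 -1.78]
25 34 0 [ 0.36  0.19 -0.37  2.26  0.31  0.11 -1.81]
25 34 4 [ 0.38  0.19 -0.39  2.26  0.3   0.12 -1.79]
25 35 0 [ 0.35  0.19 -0.37  2.27  0.38  0.09 -1.87]
25 35 4 [ 0.36  0.18 -0.37  2.27  0.33  0.09 -1.82]
28 32 0 [ 0.39  0.21 -0.41  2.22  0.29  0.17 -1.78]
28 32 4 [ 0.41  0.2  -0.43  2.22  0.28  0.18 -1.77]
28 33 0 [ 0.37  0.2  -0.39  2.24  0.3   0.14 -1.8 ]
28 33 4 [ 0.39  0.2  -0.41  2.24  0.29  0.15 -1.78]
28 34 0 [ 0.35  0.2  -0.37  2.25  0.32  0.12 -1.81]
28 34 4 [ 0.37  0.19 -0.39  2.25  0.3   0.13 -1.8 ]
28 35 0 [ 0.34  0.2  -0.36  2.27  0.37  0.09 -1.87]
28 35 4 [ 0.35  0.19 -0.37  2.26  0.33  0.1  -1.83]
```

If the carrier is already down, its top (z=33) lies below the tip, so pushing further gains nothing. A flat carrier also implies origin > 51 mm. I'll withdraw and check.

```bash
python3 - <<'E'
from mv import *
s=int(open('s').read())
movel(*pose(-20,32,s),feed=.06);print(read_t(),np.round(read_ft_force(),2))
movel(*pose(-70,27,s),feed=.08);print(read_t(),np.round(read_ft_force(),2))
movel(*pose(-95,16,s,90),feed=.1)
movel(*pose(-130,12,s,130),feed=.1);print(read_t());wait(.5)
b=shot('side','s7.png');a=shot('wrist','w7.png');c=shot('scene','c7.png')
cv2.imwrite('pics/v7.png',np.vstack([np.hstack([cv2.resize(a['color'],(400,300)),cv2.resize(b['color'][115:265,205:405],(400,300))]),
 np.hstack([cv2.resize(load('w5.png')['color'],(400,300)),cv2.resize(c['color'][160:310,150:350],(400,300))])]))
E
```

```text
10.8167 [ 0.84 -0.94 -0.33]
11.6 [-0.31 -0.56 -0.7 ]
13.0167
```

View pics/v7.png

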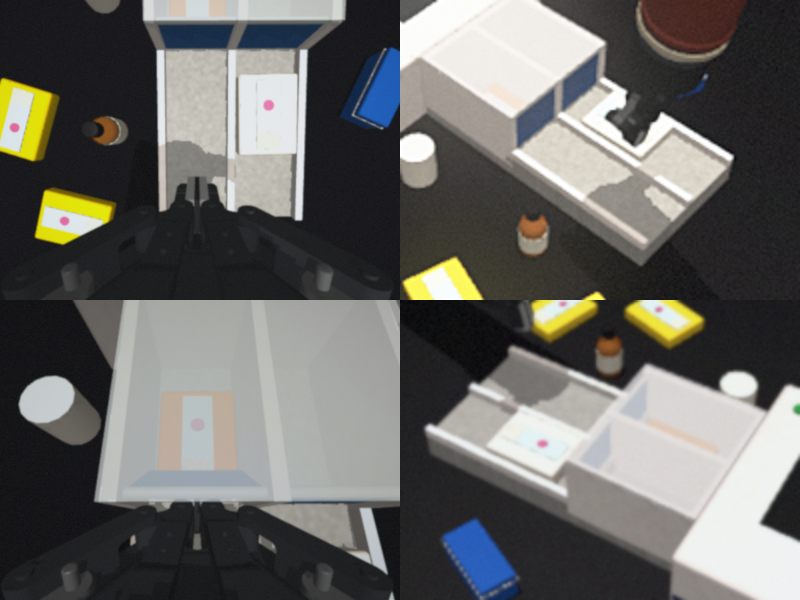

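Both flaps hang shut, the lane is empty and the bystanders are in place. The carrier shows through the roof. One look from straight above the bay will verify that it lies flat.

```bash
python3 - <<'E'
from mv import *
from fit import inv
s=int(open('s').read())
movel(*pose(-110,5,s,200),feed=.15); movel(*pose(-5,0,s,220),feed=.15); wait(.3)
a=shot('wrist','w8.png'); print(read_t(), -np.array(a['R']).T@a['t'])
h=cv2.cvtColor(a['color'],cv2.COLOR_BGR2HSV).astype(int)
m=((h[...,0]>3)&(h[...,0]<18)&(h[...,1]>35)&(h[...,2]>120)).astype(np.uint8)*255
c=max(cv2.findContours(m,0,2)[0],key=cv2.contourArea); x,y,w,hh=cv2.boundingRect(c)
print(x,y,w,hh)
for v in range(y,y+hh,max(1,hh//8)):
    r=np.where(m[v]>0)[0]; r=r[(r>=x)&(r<x+w)]
    if len(r): print(v,r.min(),r.max(),*[inv(p,ray(a,(u,v),.033)).round(1) for u in(r.min()-.5,r.max()+.5)])
cr=a['color'][max(0,y-60):y+hh+60,max(0,x-80):x+w+80]; cv2.imwrite('pics/v8.png',cv2.resize(cr,(600,int(600*cr.shape[0]/cr.shape[1]))))
E
```

```text
15.5083 [ 0.64437071 -0.03377636  0.36418245]
159 224 24 22
224 164 164 [-82.5 157.8] [-82.5 156.5]
226 162 162 [-85.4 160.7] [-85.4 159.4]
228 161 173 [-88.3 162.3] [-88.3 145. ]
230 160 176 [-91.1 163.9] [-91.1 141.2]
232 159 182 [-94.  165.5] [-94.  133.5]
234 159 179 [-96.9 165.8] [-96.9 137.7]
236 159 179 [-99.8 166. ] [-99.8 137.9]
238 171 181 [-102.7  150.2] [-102.7  135.4]
240 172 179 [-105.7  149.1] [-105.7  138.3]
242 173 178 [-108.6  148. ] [-108.6  139.9]
244 173 176 [-111.6  148.2] [-111.6  142.8]
```

View pics/v8.png

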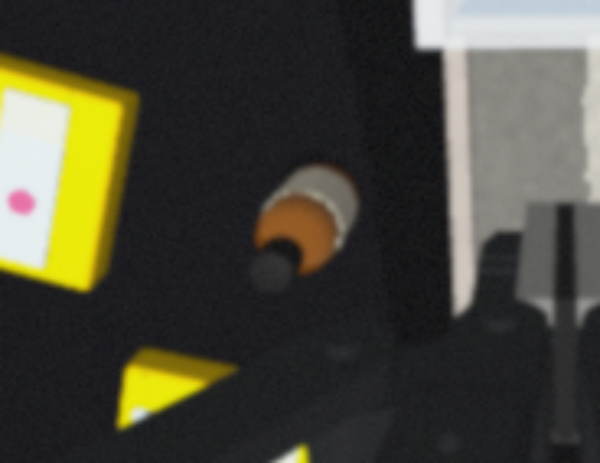

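The mask caught the bottle. I'll restrict it to the bay region in the same picture.

```bash
python3 - <<'E'
from mv import *
from fit import inv
a=load('w8.png'); c=a['color'].astype(int)
P=np.array([proj(a,T(p,(x,y,33))) for x,y in((-5,76),(-5,4),(137,4),(137,76))]); print(P.round())
x0,y0=np.maximum(P.min(0),0).astype(int); x1,y1=P.max(0).astype(int)
d=c[...,2]-c[...,0]; m=np.zeros(d.shape,np.uint8); m[y0:y1,x0:x1]=(d[y0:y1,x0:x1]>22)*255
m=cv2.morphologyEx(m,cv2.MORPH_OPEN,np.ones((3,3)))
ys=np.where((m>0).sum(1)>10)[0]; print(ys.min(),ys.max())
for v in np.linspace(ys.min()+1,ys.max()-1,9).astype(int):
    r=np.where(m[v]>0)[0]; L,R=[inv(p,ray(a,(u,v),.033)) for u in(r.min()-.5,r.max()+.5)]; print(v,r.min(),r.max(),L.round(1),(L-R)[1].round(1))
cr=a['color'][max(0,y0-20):y1+40,max(0,x0-30):x1+60]; cv2.imwrite('pics/v9.png',cv2.resize(cr,(600,int(600*cr.shape[0]/cr.shape[1]))))
E
```

```text
[[224. 166.]
 [281. 166.]
 [285.  38.]
 [220.  38.]]
78 152
79 225 278 [95.5 72.2] 61.7
88 226 278 [85.9 71.3] 61.1
97 226 278 [76.1 71.6] 61.6
106 226 278 [66.1 71.8] 62.2
115 226 277 [56.  72.1] 61.5
124 227 277 [45.7 71.2] 60.9
133 227 277 [35.2 71.4] 61.4
142 227 277 [24.5 71.7] 62.0
151 228 276 [13.6 70.8] 60.1
```

View pics/v9.png

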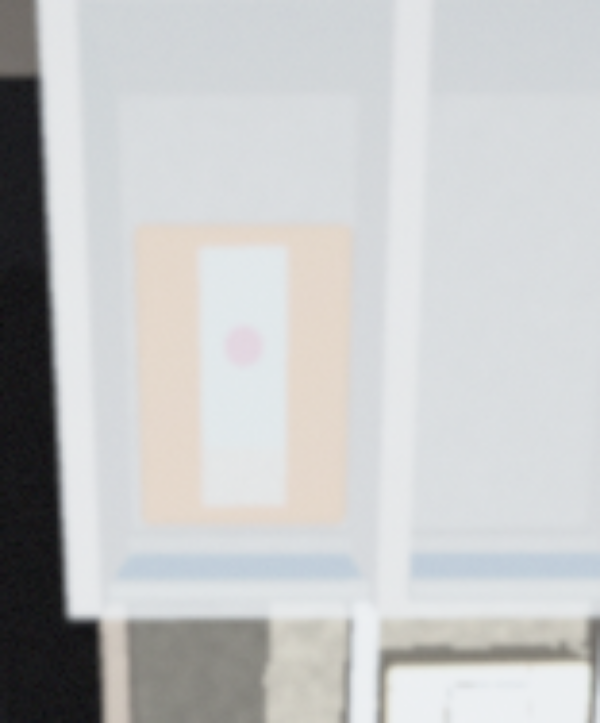

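The carrier lies flat with constant width along its length, its tail at x≈11 mm with a clear gap to the step. Both flaps look identical and shut, and the white carrier has not moved.

```bash
python3 -c "
from station import *
print(read_t(),read_ft_force()); sign_off()"
```

```text
15.5083 [-0.61378593  0.51072467  0.0935226 ]
the job is handed in; nothing more can be done
```

I pushed the orange carrier along the left lane and through its flap with the shut fingers, tilting them from 12 to 34 degrees as they followed it through. It dropped into the bay, I drew the fingers back out, and I handed the job in at 15.5 s. No verdict was reported.

**Last checks**
- **Carrier:** seen from above through the roof, it lies flat. Its apparent width is even along its length, its tail is at about x = 11 mm (past the 6 mm edge), and its origin is at about 54 mm.
- **Flaps:** both look shut. I judged this by eye and did not measure the angles.
- **Surroundings:** the white carrier and the three bystanders looked unmoved, also by eye only. The arm was clear of everything and wrist force readings stayed near 1 N.

**What failed or disagreed**
- A last extra push of about 10 mm was refused by the arm's joint range. It was not needed, because the carrier had already dropped.
- While the fingers were still in the bay, I measured the tail at 7.6 mm. The look from above gave 11 mm, but its mask lost a few mm at the edges (about 61 mm wide instead of 66).
- My first overhead colour mask picked up the bottle, so I redid it on the bay region only.

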